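# Lift the sieve cradle off its trunnions and set it in the drying tray

### The job

The polished brass plates have been sifted clean: turn the black ball knob on the sifter clockwise until the keeper is swung right round off the trunnion, then take the sieve cradle by its wooden handle, lift it straight up off the two slotted cheeks, level and without letting it swing, wrench or catch, and carry it across to the steel drying tray. Set it down gently, flat on the tray floor and lengthways inside the rim (either way round), with both brass plates still in it, and let go. Do not push or knock over anything else on the bench.

Things in the scene. Friction and masses are not known exactly. Their poses are not given: they have to be found in the camera images.
- sifter: Polishing-media sifter, fixed: grey open tub 140 x 134 mm, rim 75 mm high, on a dark base 160 x 186 mm, with an upright aluminium cheek plate at each end, at y = +72 and -72 mm (8 mm thick in y, 144 mm wide in x, top 132 mm high). The keeper stands on the +y cheek. Origin: centre of underside; z up, y along the trunnions. It may face any way.
- slot_mid (a point): Point of the fixed sifter half-way between its two slots, 118 mm above the bench, on the line of the trunnions (y along it, z up). Each cheek (y = +72, -72 mm) has a slot open at the top, 18 mm wide in x and 19 mm deep (bottom 113 mm above the bench), in which a trunnion pin rests.
- keeper (a joint): Angle (rad) of the keeper, a flat steel finger 74 x 10 mm, top 141 mm above the bench, on an upright spindle under the knob. Near 0 it lies across the +y slot, 12 mm above the pin, and blocks it. Grows as the knob is turned clockwise seen from above, finger swinging out, away from the cradle. Clear beyond 1.0, stop at 1.4. Friction 0.08 N m holds it where left.
- knob (a point): Centre of the smooth black ball knob, 38 mm diameter, on the keeper's spindle: x = 60, y = 72 mm of the sifter, 172 mm above the bench. Neck 10 mm thick; the keeper's finger is 31 mm below the ball's centre. Slick (friction about 0.3): it slips unless the pads span its widest part, with 15 N or more. z up (turning axis).
- cradle_handle (a point): Centre of the cradle's wooden handle, a bar 66 mm long (y), 12 mm thick (x), 16 mm tall (z), rigid with the cradle; thin steel struts slope from its ends down to the end plates. 122 mm above the cradle's underside, 60 mm above the trunnion axis; about 178 mm above the bench while hanging in the sifter. Axes as cradle_mid.
- cradle_mid (a point): Middle of the cradle, 65 mm above its underside: an open slatted steel trough 118 mm long (y), 76 mm wide (x), 130 mm high over the handle, with flat feet, about 0.36 kg. 10 mm trunnion pins along y, 62 mm above the underside, 168 mm over their 18 mm heads, hang loose in the slots; it can swing. Underside then 56 mm above the bench, inside the tub. z up.
- cradle: The same sieve cradle; origin at the centre of its underside.
- plate1_mid (a point): Centre of the first polished brass plate, 20 x 70 x 5 mm, 60 g, loose on the slatted floor of the cradle (12 mm above its underside), along y.
- plate2_mid (a point): Centre of the second brass plate, like the first, beside it in the cradle.
- tray_in (a point): Centre of the inner floor of the steel drying tray (3 mm above the bench), fixed. x across, y along: inside 110 mm (x) by 170 mm (y), rim 15 mm above the bench, 3 mm thick. The cradle fits only lengthways, its y along the tray's y.
- mic_stand: Desk microphone stand: a round dark base of 100 mm diameter and 16 mm height, an upright pole 12 mm thick at its centre, and a small microphone on top reaching 50 mm to its +x side, 35 mm to -x, top at 341 mm. Loose, 1.1 kg. Origin: centre of its underside. It stands between the sifter and the tray.
- blower: Blue tuning blower, 150 x 190 mm, 143 mm high, with a black rocker switch and a round reed port on top; at the back of the bench. Origin: centre of its underside.
- action_box: Open six-sided mahogany action box, about 155 mm across the flats (175 mm over the corners), 42 mm high; off to one side. Origin: centre of its underside.
- calipers: Brass calipers lying flat along y, 150 mm long, 14 mm high; jaws reach 46 mm to -x. They lie beside the tray. Origin: underside, middle of the beam.
- template: Zinc reed template, a flat plate 60 x 120 x 3 mm, lying beside the sifter. Origin: centre of its underside.
- fork: Chrome tuning fork lying flat along y, 130 mm long, 26 mm wide, 12 mm high, on the bench in front of the microphone stand. Origin: underside, middle.
- jar: Round glass jar with a metal lid, 56 mm diameter, 95 mm high, standing beside the tray. Origin: centre of its underside.
- screwdriver: Screwdriver lying flat, about 180 mm long (x), under 35 mm high; off to one side. Origin: underside, middle.

How it is judged:
On the way, in this order (a step that is already met when the one before it is completed fails the run):
1. the keeper is swung clear of the trunnion while the cradle still hangs in its slots (value of joint keeper above 1 rad and z of cradle_mid in the frame of sifter below 0.133 m), for 0.2 s.
2. the cradle is lifted level, clear of both slots, with both plates in it (z of cradle_mid in the frame of sifter above 0.156 m and angle between cradle_mid's own z axis and vertical below 0.35 rad and z of plate1_mid in the frame of cradle_mid between -0.058 and -0.01 m and horizontal distance between each of plate1_mid, plate2_mid and cradle_mid below 0.045 m and z of plate2_mid in the frame of cradle_mid between -0.058 and -0.01 m), for 0.2 s.
At the end, for the whole second after the job is handed in: The cradle stands flat (upright within 5 degrees, underside within 6 mm of the tray floor), at rest and let go, lengthways inside the tray's rim (within 25 mm across, 35 mm along and 17 degrees of the middle, which the rim itself allows), with both brass plates still in it (x of cradle_mid in the frame of tray_in between -0.025 and 0.025 m and y of cradle_mid in the frame of tray_in between -0.035 and 0.035 m and z of cradle_mid in the frame of tray_in below 0.071 m and angle between cradle_mid's own z axis and vertical below 0.08 rad and angle between the y axis of cradle_mid and the y axis of tray_in, either way round below 0.3 rad and linear speed of cradle below 0.02 m/s and z of plate1_mid in the frame of cradle_mid between -0.058 and -0.01 m and horizontal distance between each of plate1_mid, plate2_mid and cradle_mid below 0.045 m and z of plate2_mid in the frame of cradle_mid between -0.058 and -0.01 m); the robot touches nothing.
It fails at once if the cradle swings or tips more than 20 degrees (angle between cradle_mid's own z axis and vertical above 0.35 rad).
It fails at once if the cradle is wrenched against the sifter or its keeper (more than 40 N) (contact force between cradle and sifter above 40 N).
It fails at once if the cradle is dropped (moving faster than 0.5 m/s out of the fingers) (linear speed of cradle above 0.5 m/s and contact force between the fingers and cradle below 0.2 N).
It fails at once if another thing on the bench is pushed more than 25 mm or knocked over (distance of any of blower, mic_stand, action_box, calipers, template, fork, jar, screwdriver from where it was at the start of the episode above 0.025 m or angle between any of blower, mic_stand, action_box, calipers, template, fork, jar, screwdriver's own z axis and vertical above 0.3 rad).
It also fails if it takes over 64 s, if anything falls off the work surface, if the arm or the gripper's body presses on something with over 40 N, if the wrist force passes 120 N, or if a joint passes its speed limit or range.

### The arm

A 6-joint arm with a two-finger parallel gripper is mounted at the origin on the work surface. World frame = base frame: x ahead of the robot, y to its left, z up, the work surface at z = 0. Lengths are in m, angles in rad, forces in N, time in s.
With the tool pointing down it reaches from about 0.325 to 0.9 m from the base axis. Payload 6.1 kg.
Tool frame: the origin (TCP) lies midway between the tips of the shut fingers; the grasp point (between the pads) lies robot.hold_point_z behind it (robot.hold_point_z is the distance from the TCP to the grasp point, in m); z points along the fingers, y is the line along which they close (so a half turn about z gives the same grasp; the last joint's range is limited). The gripper opens to 87 mm and grips with 3 to 60 N. Pads are 19 mm wide; open, the fingers measure 117 mm over their backs; the gripper's body (75 mm by 190 mm) begins 51 mm behind the grasp point.
Start: joints at [-1.344, 0.22, 1.526, -0, 1.395, -0.126], TCP at [0.216, -0.587, 0.223] pointing down, gripper open.
Joint ranges: [-2.98, 2.98], [-0.91, 2.08], [0.09, 2.57], [-1.24, 4.39], [0.2, 2.65], [-2.68, 2.68]. Speed limits (rad/s): [2.57, 2.57, 3.01, 3.14, 3.14, 3.14].

### API

Orientations are given as a rotation vector (axis times angle).
In Python, from plant import robot gives the robot as it stands.
- The arm moves only by the tool apply_moves, never from a script. Its argument "motion" is text: rows parted by semicolons, each of 7 numbers parted by spaces: the closure, from 0 (fully open) to 1 (shut), then the shift along the tool's x, y, z each as a share of 0.08 m, from -1 to 1, then the turn, a rotation vector about the tool's x, y, z each as a share of 8 degrees, from -1 to 1. A call has 1 to 5 rows; each row shifts and turns the commanded pose from where the row before left it, along the tool's axes as they then stand; what a row does not reach is not made up. A row lasts 1/8 s, in which the tool goes at most 62.5 mm and 10.7 degrees, less where a joint would pass 70% of its speed; a pose out of reach is approached as far as the arm can. A call with a number of a shift or a turn outside -1 to 1 is refused whole. A call with a gripper value outside its range is refused whole. The fingers move at their own pace and stop on an object; the grip force is fixed at half the most. Time passes only in rows, so rows that do not move let the fingers close. It gives the time, the measured TCP pose, the force, the opening and the grip force at its end, in the units of the state.
- robot.get_state(): the state, without advancing time (a new reading comes with each control period).
- robot.grab_frame(name): name is "scene" or "side" or "wrist"; returns a dict with "img" (480x640x3 uint8, blue, green, red), "vfov" (degrees; the focal length in pixels is half the picture's height over the tangent of half this angle, whatever the lens; pixels are square), "cx", "cy" (the principal point, pixels), "cam_to_world" (4x4, takes a point from camera to world coordinates); the wrist camera has in their place "T_tool_cam" (4x4, takes a point from camera to tool coordinates, whose origin is the TCP and whose axes are the flange's). Camera axes: x right, y up, looking along -z (the intrinsics and any distortion apply to the point x, -y, -z); pixel columns grow to the right and rows downward; lengths in m; the calibration is good to about 2 mm. A picture is of the moment at which its call begins: read the wrist's pose just before it. There is no depth.
- robot.sign_off(): hands the job in; it is judged then, once.
The state is a dict: "time": time; "joints": joint angles; "joint_velocities": joint speeds; "joint_torque": joint torques, N m; "ee_pos": TCP position; "eef_rot": TCP orientation; "contact_force": force on the tool from outside, world axes, zero at the start; "torque": the same for the moment, N m; "gripper_width": finger opening in m; "grasp_force": force on a finger pad.
Only numpy, scipy, OpenCV 4.12 (cv2) and the standard library are available. Lean on these libraries where they do the work, as an engineer would, in place of code of your own. Each camera call takes 0.05 s, during which the arm holds its last target. There are 200 camera calls.

## Working session

There is one attempt and no reset: what is moved stays moved. The work goes in short steps, Python scripts to look and compute and a tool call to move; the robot and the scene stay as the last step left them, time stands still between calls to the robot, and variables do not carry over. Pictures are saved under pics/ and viewed, at most 10 in all, crops included, and the job is handed in when it is done.

Besides the shell and the picture viewer there is one more tool, called after "Request:" as name(argument=value, ...), one argument or row to a line, values as JSON. apply_moves: Moves the arm, as the interface text tells. Shift numbers are shares of 0.08 m and turn numbers shares of 8 degrees, none past 1 either way. Its arguments: {"type":"object","properties":{"motion":{"type":"string"}},"required":["motion"]}

```bash
mkdir -p pics
cat > h.py <<'E'
import numpy as np, cv2
from plant import robot
from scipy.spatial.transform import Rotation as R
def T_tool():
    s=robot.get_state(); T=np.eye(4); T[:3,:3]=R.from_rotvec(s["eef_rot"]).as_matrix(); T[:3,3]=s["ee_pos"]; return T
def grab(n,save=None):
    T=T_tool(); f=robot.grab_frame(n)
    f["T"]=T@np.array(f["T_tool_cam"]) if n=="wrist" else np.array(f["cam_to_world"])
    f["f"]=240/np.tan(np.radians(f["vfov"])/2)
    if save: cv2.imwrite("pics/"+save,f["img"]); np.savez("pics/"+save+".npz",T=f["T"],f=f["f"],cx=f["cx"],cy=f["cy"])
    return f
def load(s):
    z=np.load("pics/"+s+".npz"); return {k:z[k] for k in z}
def ray(f,u,v):
    d=np.array([(u-f["cx"])/f["f"],-(v-f["cy"])/f["f"],-1]); return f["T"][:3,3],f["T"][:3,:3]@d
def onz(f,u,v,z):
    o,d=ray(f,u,v); return o+d*(z-o[2])/d[2]
def proj(f,p):
    q=np.linalg.inv(f["T"])@np.append(p,1); return f["cx"]-f["f"]*q[0]/q[2], f["cy"]+f["f"]*q[1]/q[2]
E
python3 - <<'E'
from h import *
for n in ("scene","side","wrist"):
    f=grab(n,n+"0.png"); print(n,{k:(np.round(v,3) if not isinstance(v,dict) else v) for k,v in f.items() if k!="img"})
s=robot.get_state(); print(s); print(robot.hold_point_z)
E
```

```text
scene {'vfov': np.float64(44.152), 'cx': np.float64(332.185), 'cy': np.float64(238.889), 'cam_to_world': array([[ 0.189, -0.729,  0.658,  1.713],
       [ 0.982,  0.143, -0.124, -0.212],
       [-0.003,  0.669,  0.743,  1.418],
       [ 0.   ,  0.   ,  0.   ,  1.   ]]), 'T': array([[ 0.189, -0.729,  0.658,  1.713],
       [ 0.982,  0.143, -0.124, -0.212],
       [-0.003,  0.669,  0.743,  1.418],
       [ 0.   ,  0.   ,  0.   ,  1.   ]]), 'f': np.float64(591.766)}
side {'vfov': np.float64(50.03), 'cx': np.float64(319.491), 'cy': np.float64(239.303), 'cam_to_world': array([[-0.769,  0.485, -0.416,  0.081],
       [-0.639, -0.571,  0.516,  0.615],
       [ 0.013,  0.663,  0.749,  1.014],
       [ 0.   ,  0.   ,  0.   ,  1.   ]]), 'T': array([[-0.769,  0.485, -0.416,  0.081],
       [-0.639, -0.571,  0.516,  0.615],
       [ 0.013,  0.663,  0.749,  1.014],
       [ 0.   ,  0.   ,  0.   ,  1.   ]]), 'f': np.float64(514.325)}
wrist {'vfov': np.float64(59.624), 'cx': np.float64(319.608), 'cy': np.float64(236.193), 'T_tool_cam': array([[-0.001,  0.969,  0.249,  0.069],
       [ 1.   ,  0.001
[... 307 characters left out ...]
: 0.15, 'joints': array([-1.34407053e+00,  2.21039553e-01,  1.52735963e+00,  3.65886598e-05,
        1.39467460e+00, -1.26099358e-01]), 'joint_velocities': array([-0.00171456, -0.00319112, -0.003354  ,  0.00190349,  0.00034804,
        0.0007777 ]), 'joint_torque': array([-4.60153387e-04, -4.95193827e+01, -3.87881076e+01,  6.96610962e-02,
        5.30107634e-02, -8.65716356e-05]), 'ee_pos': array([ 0.21587042, -0.58603329,  0.22168591]), 'eef_rot': array([-3.09137762e+00, -5.51076385e-01,  6.04732785e-05]), 'contact_force': array([-0.64237001, -0.63551023, -0.06295661]), 'torque': array([-0.01872805,  0.02297699, -0.0002531 ]), 'grasp_force': 0.0, 'gripper_width': 0.08711932190806423}
0.0187
```

View pics/scene0.png

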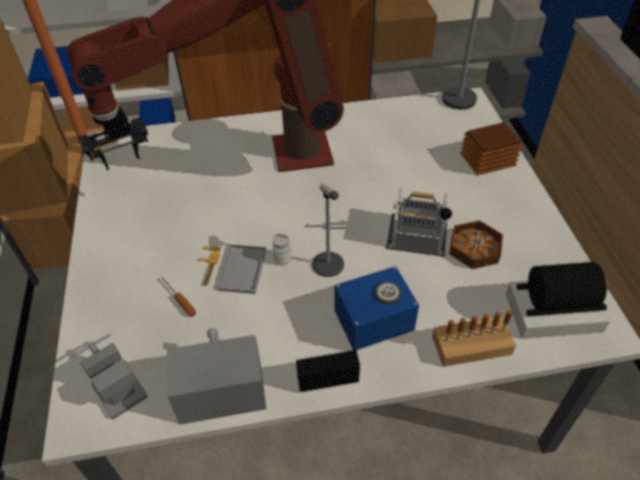

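View pics/side0.png

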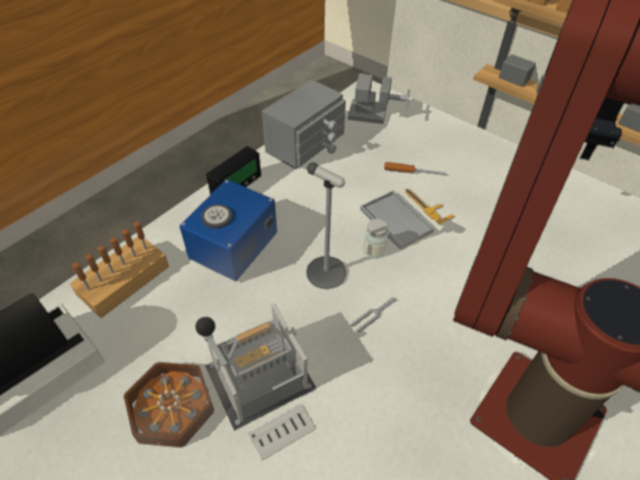

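The scene view shows the knob at (446,213), the handle at about (422,195) and the tray at about (241,268). In the side view the knob is at (205,326), the handle at about (252,333) and the tray at about (398,218). The mic stand stands between them. I'll triangulate these now.

```bash
cat >> h.py <<'E'
def tri(a,pa,b,pb):
    o1,d1=ray(a,*pa); o2,d2=ray(b,*pb); d1=d1/np.linalg.norm(d1); d2=d2/np.linalg.norm(d2)
    A=np.c_[d1,-d2]; t=np.linalg.lstsq(A,o2-o1,rcond=None)[0]; p,q=o1+d1*t[0],o2+d2*t[1]
    return (p+q)/2,np.linalg.norm(p-q)
E
python3 - <<'E'
from h import *
np.set_printoptions(precision=3,suppress=True)
a=load("scene0.png");b=load("side0.png")
A=cv2.imread("pics/scene0.png");B=cv2.imread("pics/side0.png")
def blob(img,m,roi):
    x0,y0,x1,y1=roi; mm=np.zeros(m.shape,np.uint8); mm[y0:y1,x0:x1]=m[y0:y1,x0:x1]
    n,l,s,c=cv2.connectedComponentsWithStats(mm); o=np.argsort(-s[1:,4])[:3]+1
    return [(s[i],c[i].round(1)) for i in o]
ka=blob(A,(A.max(2)<50).astype(np.uint8),(435,200,460,222)); kb=blob(B,(B.max(2)<50).astype(np.uint8),(190,312,222,338))
print(ka,kb)
ha=cv2.cvtColor(A,cv2.COLOR_BGR2HSV);hb=cv2.cvtColor(B,cv2.COLOR_BGR2HSV)
w=lambda h:((h[...,0]<25)&(h[...,1]>90)&(h[...,2]>90)).astype(np.uint8)
print(blob(A,w(ha),(400,185,445,220)));print(blob(B,w(hb),(220,315,285,375)))
print("knob",tri(a,ka[0][1],b,kb[0][1]))
print("knob onz",onz(a,*ka[0][1],.172),onz(b,*kb[0][1],.172))
print("mic base",onz(a,328,263,.016),onz(b,326,272,.016))
for p in [(228,246),(266,247),(256,292),(216,288)]: print("tray a",onz(a,*p,.015))
for p in [(361,207),(391,192),(440,232),(405,247)]: print("tray b",onz(b,*p,.015))
cv2.imwrite("pics/c1.png",np.hstack([cv2.resize(A[170:270,370:510],(400,286),interpolation=3),cv2.resize(B[290:430,190:330],(400,400),interpolation=3)[:286]]) )
t=np.vstack([cv2.resize(A[170:270,370:510],(400,286),interpolation=2),cv2.resize(A[230:305,200:305],(400,286),interpolation=2)])
u=np.vstack([cv2.resize(B[300:400,190:330],(400,286),interpolation=2),cv2.resize(B[170:270,340:480],(400,286),interpolation=2)])
cv2.imwrite("pics/c1.png",np.hstack([t,u]))
E
```

```text
[(array([439, 209,  12,  11,  97], dtype=int32), array([444.4, 213.6])), (array([435, 206,   1,   2,   2], dtype=int32), array([435. , 206.5]))] [(array([198, 319,  16,  16, 144], dtype=int32), array([207., 328.]))]
[(array([412, 192,  21,   6,  80], dtype=int32), array([422.2, 194.7])), (array([405, 212,  21,   4,  37], dtype=int32), array([414. , 213.9]))]
[(array([235, 345,  35,  22, 289], dtype=int32), array([252.2, 355.6])), (array([237, 323,  33,  19, 216], dtype=int32), array([252.1, 332. ]))]
knob (array([0.571, 0.342, 0.167]), np.float64(0.0014182443547201455))
knob onz [0.574 0.34  0.172] [0.568 0.344 0.172]
mic base [ 0.567 -0.009  0.016] [ 0.555 -0.001  0.016]
tray a [ 0.437 -0.306  0.015]
tray a [ 0.464 -0.189  0.015]
tray a [ 0.635 -0.238  0.015]
tray a [ 0.597 -0.354  0.015]
tray b [ 0.625 -0.239  0.015]
tray b [ 0.596 -0.343  0.015]
tray b [ 0.41  -0.3    0.015]
tray b [ 0.452 -0.196  0.015]
```

View pics/c1.png

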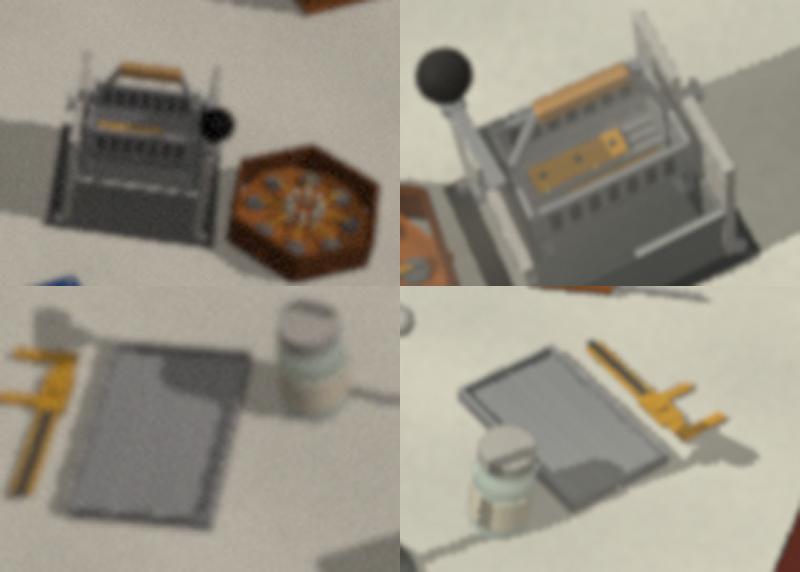

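The crops show the knob, the handle and a roughly rectangular tray, with its long axis about -15° from world x. Next I'll compute the sifter pose and plan the approach.

```bash
cat >> h.py <<'E'
np.set_printoptions(precision=3,suppress=True)
def yaw_now():
    T=T_tool(); return np.degrees(np.arctan2(T[1,0],T[0,0]))
def Rd(y):
    y=np.radians(y); c,s=np.cos(y),np.sin(y); return np.array([[c,s,0],[s,-c,0],[0,0,-1.]])
def plan(wps,clos,step=.06,dy=8.,minrows=1):
    """wps: (x,y,z,yaw); prints rows in units of the moves"""
    T=T_tool(); p=T[:3,3]; r=T[:3,:3]; out=[]
    for w in wps:
        q=np.array(w[:3]); yaw=np.degrees(np.arctan2(r[1,0],r[0,0])); d=(w[3]-yaw+180)%360-180
        n=max(int(np.ceil(np.linalg.norm(q-p)/step-.01)),int(np.ceil(abs(d)/dy-.02)),minrows); p0=p.copy()
        for i in range(1,n+1):
            g=p0+(q-p0)*i/n; sh=np.round(r.T@(g-p)/.08,2)
            rr=np.round((R.from_matrix(r.T@Rd(yaw+d*i/n)).as_rotvec(degrees=True)/8).clip(-1,1),2)
            p=p+r@(sh*.08); r=r@R.from_rotvec(rr*8,degrees=True).as_matrix()
            out.append("%g "%clos+" ".join("%g"%x for x in np.r_[sh,rr]+0))
    for i in range(0,len(out),5): print("; ".join(out[i:i+5]))
    print("end",p)
E
python3 - <<'E'
from h import *
a=load("scene0.png");b=load("side0.png")
H,e=tri(a,(422.2,194.7),b,(252.1,332)); print("handle",H,e)
k=np.array([.571,.342]); d=k-H[:2]; print(np.linalg.norm(d),"expect .0937")
th=np.arctan2(d[1],d[0])-np.arctan2(72,60); print("sifter yaw deg",np.degrees(th))
print("handle ends a",onz(a,411,194.5,.178),onz(a,433.5,195.5,.178)," b",onz(b,236.5,341,.178),onz(b,268.5,324,.178))
print("jar",onz(a,282,241,.095),onz(b,377,228,.095))
print("mic",tri(a,(325,188),b,(312,170)),tri(a,(333,196),b,(343,183)),yaw_now())
plan([(.30,-.42,.30,50),(.37,-.2,.33,75),(.38,.0,.34,95),(.45,.25,.34,100)],0.3)
E
```

```text
handle [0.493 0.297 0.179] 0.0032356863011364367
0.09038269847583279 expect .0937
sifter yaw deg -20.311666988280386
handle ends a [0.483 0.263 0.178] [0.5   0.329 0.178]  b [0.502 0.33  0.178] [0.483 0.266 0.178]
jar [ 0.521 -0.14   0.095] [ 0.508 -0.138  0.095]
mic (array([ 0.584, -0.004,  0.336]), np.float64(0.03191738159105385)) (array([ 0.547, -0.007,  0.297]), np.float64(0.04148532323503002)) 20.215014099544153
0.3 0.43 -0.4 -0.24 -0.01 0 -0.93; 0.3 0.47 -0.33 -0.25 0 0 -0.93; 0.3 0.51 -0.28 -0.24 0 0 -0.93; 0.3 0.55 -0.2 -0.25 0 0 -0.93; 0.3 0.67 -0.28 -0.09 0 0 -0.78
0.3 0.69 -0.2 -0.1 0 0 -0.78; 0.3 0.71 -0.12 -0.09 0 0 -0.79; 0.3 0.72 -0.05 -0.09 0 0 -0.78; 0.3 0.61 -0.13 -0.03 0 0 -0.62; 0.3 0.62 -0.08 -0.03 0 0 -0.63
0.3 0.63 -0.02 -0.03 0 0 -0.62; 0.3 0.62 0.03 -0.04 0 0 -0.63; 0.3 0.61 0.23 0 0 0 -0.12; 0.3 0.6 0.24 0 0 0 -0.13; 0.3 0.6 0.25 0 0 0 -0.12
0.3 0.6 0.26 0 0 0 -0.13; 0.3 0.59 0.27 0 0 0 -0.12
end [0.45 0.25 0.34]
```

Run:
```python
from h import *
plan([(.30,-.42,.30,50),(.37,-.2,.33,75),(.38,.0,.34,75),(.45,.25,.34,75)],0.3)
```

```text
0.3 0.43 -0.4 -0.24 -0.01 0 -0.93; 0.3 0.47 -0.33 -0.25 0 0 -0.93; 0.3 0.51 -0.28 -0.24 0 0 -0.93; 0.3 0.55 -0.2 -0.25 0 0 -0.93; 0.3 0.67 -0.28 -0.09 0 0 -0.78
0.3 0.69 -0.2 -0.1 0 0 -0.78; 0.3 0.71 -0.12 -0.09 0 0 -0.79; 0.3 0.72 -0.05 -0.09 0 0 -0.78; 0.3 0.61 -0.13 -0.03 0 0 0; 0.3 0.61 -0.13 -0.03 0 0 0
0.3 0.61 -0.13 -0.03 0 0 0; 0.3 0.62 -0.13 -0.04 0 0 0; 0.3 0.65 0.01 0 0 0 0; 0.3 0.65 0 0 0 0 0; 0.3 0.64 0.01 0 0 0 0
0.3 0.65 0.01 0 0 0 0; 0.3 0.65 0 0 0 0 0
end [0.45 0.25 0.34]
```

Request:
apply_moves(
  motion="0.3 0.43 -0.4 -0.24 0 0 -0.93; 0.3 0.47 -0.33 -0.25 0 0 -0.93; 0.3 0.51 -0.28 -0.24 0 0 -0.93; 0.3 0.55 -0.2 -0.25 0 0 -0.93; 0.3 0.67 -0.28 -0.09 0 0 -0.78",
)

```text
time: 0.78
ee_pos: [0.3184, -0.3642, 0.3094]
eef_rot: [2.767, 1.483, 0.001]
contact_force: [0.7, 0.5, -0.9]
gripper_width: 0.0616
grasp_force: 0.0
```

Request:
apply_moves(
  motion="0.3 0.69 -0.2 -0.1 0 0 -0.78; 0.3 0.71 -0.12 -0.09 0 0 -0.79; 0.3 0.72 -0.05 -0.09 0 0 -0.78; 0.3 0.62 0.05 -0.03 0 0 0; 0.3 0.62 0.05 -0.03 0 0 0",
)

```text
time: 1.4
ee_pos: [0.4035, -0.1048, 0.3355]
eef_rot: [2.492, 1.912, 0.0]
contact_force: [-0.1, 0.5, -0.9]
gripper_width: 0.061
grasp_force: 0.0
```

Request:
apply_moves(
  motion="0.3 0.64 -0.35 -0.02 0 0 0; 0.3 0.64 -0.3 -0.02 0 0 0; 0.3 0.68 -0.05 0 0 0 0; 0.3 0.68 0.1 0 0 0 0; 0.3 0.68 0.2 0 0 0 0",
)

```text
time: 2.02
ee_pos: [0.4412, 0.1604, 0.3389]
eef_rot: [2.491, 1.913, 0.002]
contact_force: [0.7, -1.1, 0.9]
gripper_width: 0.0609
grasp_force: 0.0
```

Request:
apply_moves(
  motion="0.3 0.6 0.3 0 0 0 0; 0.3 0.5 0.1 0 0 0 0; 0.3 0 0 0 0 0 0; 0.3 0 0 0 0 0 0",
)

```text
time: 2.52
ee_pos: [0.4943, 0.2346, 0.338]
eef_rot: [-2.492, -1.913, 0.002]
contact_force: [-0.5, -0.5, -0.4]
gripper_width: 0.0606
grasp_force: 0.0
```

Run:
```python
from h import *
s=robot.get_state();print(s["ee_pos"],yaw_now(),s["joints"])
f=grab("wrist","w1.png")
```

```text
[0.494 0.235 0.338] 75.03261339690006 [ 0.299 -0.016  1.568 -0.     1.591  0.561]
```

View pics/w1.png

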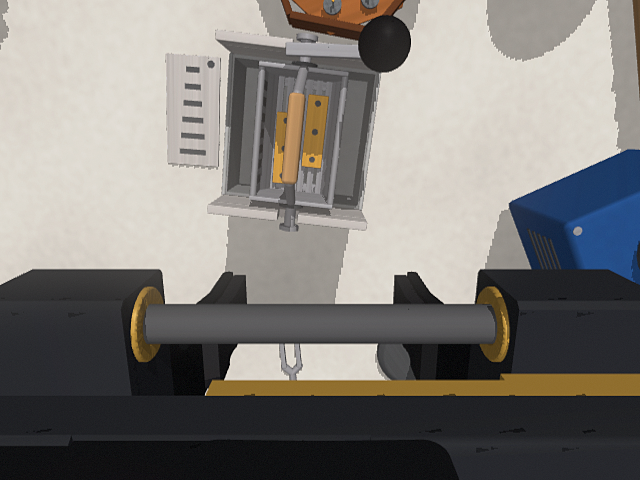

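The wrist view shows the knob at (385,43), the handle running from (297,93) to (291,183), and the keeper across the far cheek. Both plates are in the cradle.

Run:
```python
from h import *
f=load("w1.png"); I=cv2.imread("pics/w1.png"); h=cv2.cvtColor(I,cv2.COLOR_BGR2HSV)
m=(I.max(2)<60).astype(np.uint8); m[:, :355]=0; m[80:]=0; m[:,415:]=0
n,l,s,c=cv2.connectedComponentsWithStats(m); i=1+np.argmax(s[1:,4]); 
(cx,cy),r=cv2.minEnclosingCircle(np.argwhere(l==i)[:,::-1].astype(np.float32)); print(s[i],cx,cy,r)
K=onz(f,cx,cy,.172); print("knob",K)
m=((abs(h[...,0].astype(int)-14)<6)&(h[...,1]>80)&(h[...,2]>170)).astype(np.uint8);m[:80]=0;m[195:]=0;m[:,:280]=0;m[:,306:]=0
m=cv2.morphologyEx(m,cv2.MORPH_OPEN,np.ones((5,5)))
n,l,s,c=cv2.connectedComponentsWithStats(m); i=1+np.argmax(s[1:,4]); rc=cv2.minAreaRect(np.argwhere(l==i)[:,::-1].astype(np.float32)); print(s[i],rc)
H=onz(f,*rc[0],.182); A=onz(f,297,93,.186);B=onz(f,291,183,.186); print("handle",H,A,B,np.linalg.norm(A-B),"yaw",np.degrees(np.arctan2(*(A-B)[1::-1])))
d=(K-H)[:2]; print("dist",np.linalg.norm(d),"sifter yaw",np.degrees(np.arctan2(d[1],d[0]))-50.19)
print("keeper dir etc")
plan([(K[0],K[1],.24,75),(K[0],K[1],.153,75)],0.3)
```

```text
[ 355    0   56   72 2400] 387.6678771972656 34.580291748046875 38.24319839477539
knob [0.577 0.349 0.172]
[ 283   93   19   88 1066] ((291.807373046875, 136.61886596679688), (12.584466934204102, 88.00074768066406), 5.194429397583008)
handle [0.492 0.299 0.182] [0.504 0.327 0.186] [0.482 0.266 0.186] 0.06439282570130185 yaw 70.1804907101375
dist 0.09969038026212348 sifter yaw -19.51473772211397
keeper dir etc
0.3 0.55 0.21 0.41 0 0 0; 0.3 0.56 0.21 0.41 0 0 0; 0.3 0.55 0.21 0.41 0 0 0; 0.3 0 0 0.54 0 0 0; 0.3 0 0 0.55 0 0 0
end [0.577 0.349 0.153]
```

Run:
```python
from h import *
plan([(.573,.343,.24,70.5),(.573,.343,.154,70.5)],0.3,step=.045)
```

```text
0.3 0.39 0.15 0.31 0 0 0.14; 0.3 0.4 0.14 0.3 0 0 0.14; 0.3 0.39 0.14 0.31 0 0 0.14; 0.3 0.4 0.12 0.31 0 0 0.14; 0.3 0 0 0.54 0 0 0
0.3 0 0 0.53 0 0 0
end [0.573 0.343 0.154]
```

Request:
apply_moves(
  motion="0.3 0.39 0.15 0.31 0 0 0.14; 0.3 0.4 0.14 0.3 0 0 0.14; 0.3 0.39 0.14 0.31 0 0 0.14; 0.3 0.4 0.12 0.31 0 0 0.14; 0.3 0 0 0 0 0 0",
)

```text
time: 3.2
ee_pos: [0.5722, 0.3429, 0.2368]
eef_rot: [-2.564, -1.813, 0.008]
contact_force: [-0.5, -1.4, -0.2]
gripper_width: 0.0607
grasp_force: 0.0
```

Run:
```python
from h import *
s=robot.get_state();print(s["ee_pos"],yaw_now())
f=grab("wrist","w2.png"); g=grab("side","s2.png"); I=f["img"]
print(proj(f,(.573,.343,.172)),proj(g,(.573,.343,.172)))
cv2.imwrite("pics/c2.png",np.hstack([f["img"][:, :],cv2.resize(g["img"][250:400,120:320],(640,480))])[::1,::1]) 
im=cv2.imread("pics/c2.png"); cv2.imwrite("pics/c2.png",cv2.resize(im,(800,300)))
```

```text
[0.572 0.343 0.237] 70.52933567737423
(np.float64(318.3506232539705), np.float64(250.22273104237135)) (np.float64(205.79513106644174), np.float64(326.1244609886109))
```

View pics/c2.png

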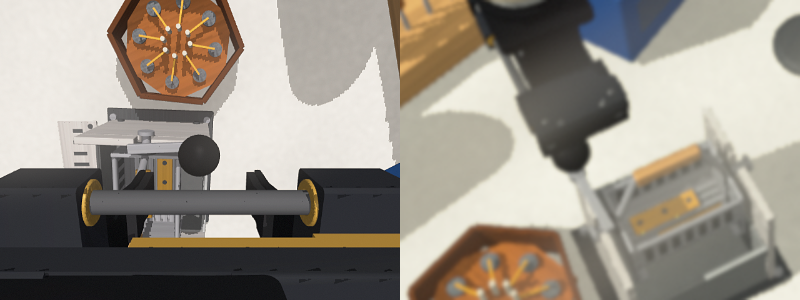

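The knob is at (318,248) in the wrist view against a predicted (318,250), so it is centred. I'll descend and close.

Request:
apply_moves(
  motion="0.3 0.01 0 0.52 0 0 0; 0.3 0 0 0.51 0 0 0; 1 0 0 0 0 0 0; 1 0 0 0 0 0 0; 1 0 0 0 0 0 0",
)

```text
time: 3.92
ee_pos: [0.573, 0.3454, 0.1612]
eef_rot: [-2.563, -1.813, -0.003]
contact_force: [-13.0, 2.7, 6.6]
gripper_width: 0.039
grasp_force: 6.8
```

Request:
apply_moves(
  motion="1 0 0 0 0 0 0.5; 1 0 0 0 0 0 0.8; 1 0 0 0 0 0 0.8; 1 0 0 0 0 0 0.8",
)

```text
time: 4.42
ee_pos: [0.5724, 0.3456, 0.161]
eef_rot: [-2.877, -1.256, -0.0]
contact_force: [-8.6, 0.5, 5.6]
gripper_width: 0.0365
grasp_force: 30.0
```

Request:
apply_moves(
  motion="0.35 0 0 0 0 0 0; 0.35 0 0 0 0 0 0; 0.35 -0.03 0 0.1 0 0 0; 0.35 0 0 0 0 0 0",
)

```text
time: 4.92
ee_pos: [0.5712, 0.342, 0.1486]
eef_rot: [2.877, 1.261, -0.003]
contact_force: [0.2, -0.7, 0.8]
gripper_width: 0.0556
grasp_force: 0.0
```

Run:
```python
from h import *
s=robot.get_state();print(s["ee_pos"],yaw_now(),s["contact_force"],s["joints"])
f=grab("wrist","w3.png"); g=grab("side","s3.png")
cv2.imwrite("pics/c3.png",cv2.resize(np.hstack([f["img"],cv2.resize(g["img"][280:400,150:310],(640,480))]),(800,300)))
```

```text
[0.571 0.342 0.149] 47.32702431383925 [ 0.235 -0.689  0.779] [ 0.421  0.374  1.479 -0.     1.29   1.166]
```

View pics/c3.png

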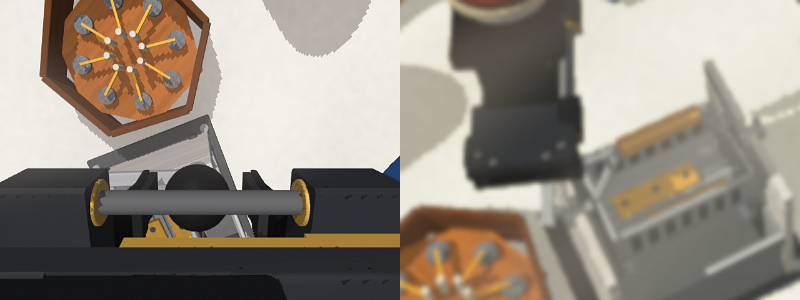

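Request:
apply_moves(
  motion="0.35 0.03 0 -0.06 0 0 0; 1 0 0 0 0 0 0; 1 0 0 0 0 0 0; 1 0 0 0 0 0 0; 1 0 0 0 0 0 0",
)

```text
time: 5.65
ee_pos: [0.5723, 0.3455, 0.1546]
eef_rot: [-2.875, -1.261, 0.002]
contact_force: [-4.2, 4.0, 2.2]
gripper_width: 0.0364
grasp_force: 30.0
```

Request:
apply_moves(
  motion="1 0 0 0 0 0 0.4; 1 0 0 0 0 0 0.7; 1 0 0 0 0 0 0.7; 1 0 0 0 0 0 0.7; 1 0 0 0 0 0 0.7",
)

```text
time: 6.28
ee_pos: [0.5725, 0.3453, 0.1546]
eef_rot: [-3.085, -0.588, 0.002]
contact_force: [-3.3, 2.3, 0.8]
gripper_width: 0.0366
grasp_force: 30.0
```

Request:
apply_moves(
  motion="1 0 0 0 0 0 0.7; 1 0 0 0 0 0 0.7; 1 0 0 0 0 0 0.7; 1 0 0 0 0 0 0.7; 1 0 0 0 0 0 0",
)

```text
time: 6.9
ee_pos: [0.5725, 0.345, 0.1546]
eef_rot: [-3.141, 0.016, 0.002]
contact_force: [-5.0, 2.6, 2.8]
gripper_width: 0.0367
grasp_force: 30.0
```

Run:
```python
from h import *
s=robot.get_state();print(s["ee_pos"],yaw_now(),s["contact_force"],s["torque"],s["joints"])
```

```text
[0.573 0.345 0.155] -0.5977662736571373 [-4.972  2.607  2.775] [ 0.57   0.815 -0.048] [0.424 0.374 1.468 0.001 1.301 2.005]
```

Request:
apply_moves(
  motion="1 0 0 0 0 0 0.6; 1 0 0 0 0 0 0.4; 0.35 0 0 0 0 0 0; 0.35 0 0 0 0 0 0; 0.35 0 0 0 0 0 0",
)

```text
time: 7.52
ee_pos: [0.5738, 0.3439, 0.1544]
eef_rot: [3.132, -0.236, 0.001]
contact_force: [0.2, 0.1, -0.2]
gripper_width: 0.0546
grasp_force: 0.0
```

Request:
apply_moves(
  motion="0.35 0 0 -0.5 0 0 0; 0.35 0 0 -0.7 0 0 -1; 0.35 -0.3 -0.2 -0.5 0 0 -1; 0.35 -0.3 -0.2 0 0 0 -1; 0.35 0 0 0 0 0 0",
)

```text
time: 8.15
ee_pos: [0.5229, 0.3744, 0.2916]
eef_rot: [-3.112, -0.423, -0.002]
contact_force: [0.2, 0.2, -0.4]
gripper_width: 0.0565
grasp_force: 0.0
```

Run:
```python
from h import *
s=robot.get_state();print(s["ee_pos"],yaw_now())
f=grab("wrist","w4.png"); g=grab("side","s4.png")
cv2.imwrite("pics/c4.png",cv2.resize(np.hstack([f["img"],cv2.resize(g["img"][280:400,150:310],(640,480))]),(800,300)))
```

```text
[0.523 0.374 0.292] 15.485852414486134
```

View pics/c4.png

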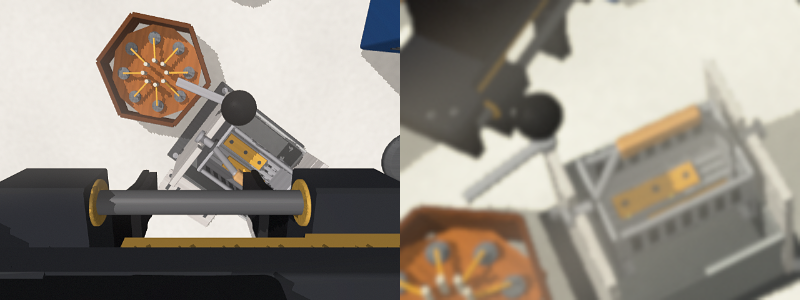

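Run:
```python
from h import *
f=load("w4.png"); t=onz(f,288,128,.139); k=np.array([.5725,.3445]); d=t[:2]-k
print(t,np.linalg.norm(d),"keeper dir",np.degrees(np.arctan2(d[1],d[0])),"closed dir",180-19.5)
plan([(.492,.297,.25,70.5)],0.35,step=.045)
```

```text
[0.584 0.414 0.139] 0.07029522969325105 keeper dir 80.5269373930994 closed dir 160.5
0.35 -0.09 0.12 0.07 0 0 -0.99; 0.35 -0.11 0.1 0.07 0 0 -0.98; 0.35 -0.11 0.09 0.08 0 0 -0.99; 0.35 -0.13 0.07 0.07 0 0 -0.98; 0.35 -0.14 0.05 0.07 0 0 -0.99
0.35 -0.14 0.03 0.07 0 0 -0.99; 0.35 -0.15 0.01 0.07 0 0 -0.98
end [0.492 0.297 0.25 ]
```

The keeper has turned about 80° (1.4 rad), which puts it at its stop and clear. Next is the handle.

Request:
apply_moves(
  motion="0.35 -0.09 0.12 0.07 0 0 -0.99; 0.35 -0.11 0.1 0.07 0 0 -0.98; 0.35 -0.11 0.09 0.08 0 0 -0.99; 0.35 -0.13 0.07 0.07 0 0 -0.98; 0.35 -0.14 0.05 0.07 0 0 -0.99",
)

```text
time: 8.88
ee_pos: [0.5019, 0.3175, 0.2605]
eef_rot: [2.788, 1.448, -0.002]
contact_force: [0.8, -0.9, 0.9]
gripper_width: 0.0565
grasp_force: 0.0
```

Request:
apply_moves(
  motion="0.35 -0.14 0.03 0.07 0 0 -0.99; 0.35 -0.15 0.01 0.07 0 0 -0.98; 0.35 0 0 0 0 0 0; 0.35 0 0 0 0 0 0",
)

```text
time: 9.38
ee_pos: [0.4926, 0.2972, 0.2504]
eef_rot: [-2.569, -1.809, 0.0]
contact_force: [1.1, 0.1, 0.1]
gripper_width: 0.0567
grasp_force: 0.0
```

Run:
```python
from h import *
s=robot.get_state();print(s["ee_pos"],yaw_now())
f=grab("wrist","w5.png"); g=grab("side","s5.png"); c=grab("scene","a5.png")
r=np.radians(70.5);u=np.array([np.cos(r),np.sin(r),0])*.033;H=np.array([.492,.297,.186])
print([np.round(proj(f,H+k*u)) for k in(-1,0,1)])
w=lambda h:((abs(h[...,0].astype(int)-14)<6)&(h[...,1]>80)&(h[...,2]>120)).astype(np.uint8)
cv2.imwrite("pics/c5.png",cv2.resize(np.hstack([f["img"],cv2.resize(g["img"][280:400,190:350],(640,480))]),(800,300)))
```

```text
[0.493 0.297 0.25 ] 70.30924168097657
[array([316., 306.]), array([316., 252.]), array([315., 194.])]
```

View pics/c5.png

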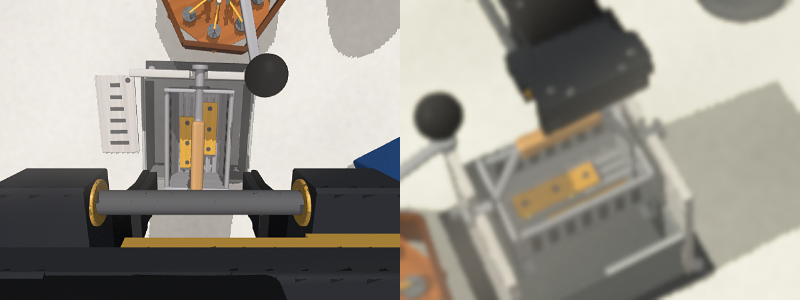

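The handle sits centred at column 316, with its far end at row 194 as predicted. Down and grip.

Request:
apply_moves(
  motion="0.35 0 0 0.5 0 0 0; 0.35 0 0 0.45 0 0 0; 0.35 0 0 0.19 0 0 0; 0.35 0 0 0 0 0 0; 0.35 0 0 0 0 0 0",
)

```text
time: 10.15
ee_pos: [0.4931, 0.2979, 0.1611]
eef_rot: [2.565, 1.813, 0.004]
contact_force: [-0.1, 0.1, 0.4]
gripper_width: 0.0565
grasp_force: 0.0
```

Request:
apply_moves(
  motion="0.7 0 0 0 0 0 0; 0.85 0 0 0 0 0 0; 1 0 0 0 0 0 0; 1 0 0 0 0 0 0; 1 0 0 0 0 0 0",
)

```text
time: 10.78
ee_pos: [0.4919, 0.2973, 0.1593]
eef_rot: [-2.565, -1.814, 0.0]
contact_force: [-0.4, -0.0, 0.1]
gripper_width: 0.0141
grasp_force: 0.0
```

Request:
apply_moves(
  motion="1 0 0 0 0 0 0; 1 0 0 0 0 0 0; 1 0 0 0 0 0 0",
)

```text
time: 11.15
ee_pos: [0.4919, 0.2974, 0.1593]
eef_rot: [-2.565, -1.814, 0.0]
contact_force: [-0.8, -0.8, 0.4]
gripper_width: 0.0119
grasp_force: 29.7
```

Request:
apply_moves(
  motion="1 0 0 -0.03 0 0 0; 1 0 0 -0.06 0 0 0; 1 0 0 -0.06 0 0 0; 1 0 0 -0.06 0 0 0",
)

```text
time: 11.65
ee_pos: [0.492, 0.2973, 0.1763]
eef_rot: [-2.565, -1.814, 0.0]
contact_force: [0.2, 0.2, -5.2]
gripper_width: 0.0116
grasp_force: 29.7
```

Request:
apply_moves(
  motion="1 0 0 -0.15 0 0 0; 1 0 0 -0.25 0 0 0; 1 0 0 -0.25 0 0 0; 1 0 0 -0.25 0 0 0; 1 0 0 -0.25 0 0 0",
)

```text
time: 12.28
ee_pos: [0.4922, 0.2974, 0.27]
eef_rot: [2.565, 1.814, 0.002]
contact_force: [-0.5, -0.4, -6.1]
gripper_width: 0.0116
grasp_force: 29.7
```

Request:
apply_moves(
  motion="1 0 0 -0.25 0 0 0; 1 0 0 -0.2 0 0 0; 1 0 0 -0.08 0 0 0; 1 0 0 0 0 0 0",
)

```text
time: 12.78
ee_pos: [0.4922, 0.2974, 0.3107]
eef_rot: [2.565, 1.814, 0.001]
contact_force: [-0.3, 0.4, -6.0]
gripper_width: 0.0118
grasp_force: 29.7
```

Run:
```python
from h import *
s=robot.get_state();print(s["ee_pos"],yaw_now(),s["contact_force"])
g=grab("side","s6.png"); c=grab("scene","a6.png")
cv2.imwrite("pics/c6.png",cv2.resize(np.hstack([c["img"][150:310,180:460],g["img"][180:380,150:500]][0:1]),(700,400)))
cv2.imwrite("pics/c6.png",np.hstack([cv2.resize(c["img"][100:310,180:460],(400,300)),cv2.resize(g["img"][180:420,150:470],(400,300))]))
plan([(.375,.11,.31,28),(.37,.0,.30,0),(.41,-.14,.28,-12),(.527,-.271,.25,-15)],1,step=.045)
```

```text
[0.492 0.297 0.311] 70.53577516554068 [-0.309  0.381 -6.005]
1 -0.45 -0.1 0 -0.01 0.01 0.89; 1 -0.46 -0.04 0 0 0 0.88; 1 -0.46 0.01 0 0 0 0.89; 1 -0.45 0.07 0 0 0 0.88; 1 -0.44 0.13 0 0 0 0.89
1 -0.42 0.18 -0.01 0 0 0.89; 1 -0.18 0.3 0.03 0 0 0.87; 1 -0.14 0.31 0.03 0 0 0.88; 1 -0.1 0.33 0.04 0 0 0.87; 1 -0.06 0.34 0.03 0 0 0.88
1 0.13 0.44 0.06 0 0 0.37; 1 0.14 0.43 0.06 0 0 0.38; 1 0.18 0.42 0.07 0 0 0.37; 1 0.19 0.41 0.06 0 0 0.38; 1 0.44 0.32 0.09 0 0 0.09
1 0.45 0.32 0.1 0 0 0.1; 1 0.45 0.31 0.09 0 0 0.09; 1 0.45 0.31 0.09 0 0 0.09
end [ 0.527 -0.271  0.25 ]
```

View pics/c6.png

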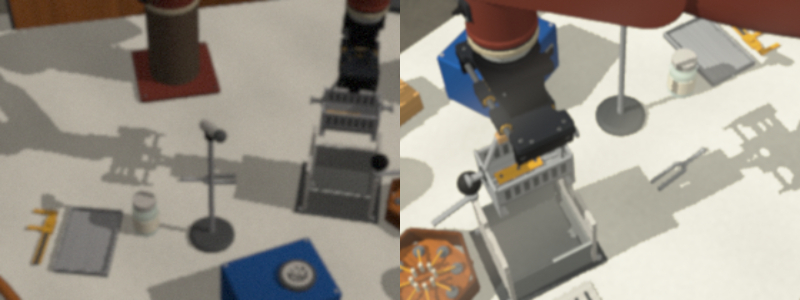

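The cradle is level and clear of the slots, with the plates inside. I'll carry it round on the robot side of the mic stand.

Request:
apply_moves(
  motion="1 -0.2 -0.05 0 0 0 0.45; 1 -0.46 -0.07 0 0 0 0.88; 1 -0.46 -0.02 0 0 0 0.89; 1 -0.46 0.04 0 0 0 0.88; 1 -0.45 0.1 0 0 0 0.89",
)

```text
time: 13.5
ee_pos: [0.4032, 0.1573, 0.3096]
eef_rot: [2.967, 1.033, -0.002]
contact_force: [0.3, -0.5, -5.2]
gripper_width: 0.0118
grasp_force: 30.0
```

Request:
apply_moves(
  motion="1 -0.43 0.16 0 0 0 0.89; 1 -0.3 0.26 0.02 0 0 0.87; 1 -0.14 0.31 0.03 0 0 0.88; 1 -0.1 0.33 0.04 0 0 0.87; 1 -0.06 0.34 0.03 0 0 0.88",
)

```text
time: 14.12
ee_pos: [0.376, 0.0133, 0.3001]
eef_rot: [-3.14, -0.089, 0.001]
contact_force: [0.9, -0.4, -5.5]
gripper_width: 0.0116
grasp_force: 30.0
```

Run:
```python
from h import *
s=robot.get_state();print(s["ee_pos"],yaw_now(),s["contact_force"],s["joints"])
plan([(.40,-.14,.28,-12),(.50,-.26,.27,-15)],1,step=.04)
```

```text
[0.376 0.013 0.3  ] 3.264286299287279 [ 0.927 -0.45  -5.477] [-0.175 -0.454  1.999  0.     1.598  1.339]
1 0.05 0.48 0.06 0 0.01 0.48; 1 0.08 0.48 0.07 0 0 0.47; 1 0.11 0.47 0.06 0 0 0.48; 1 0.14 0.47 0.06 0 0 0.48; 1 0.38 0.3 0.03 0 0 0.09
1 0.39 0.3 0.03 0 0 0.1; 1 0.39 0.29 0.03 0 0 0.09; 1 0.4 0.28 0.04 0 0 0.09
end [ 0.5  -0.26  0.27]
```

Request:
apply_moves(
  motion="1 0.05 0.48 0.06 0 0 0.48; 1 0.08 0.48 0.07 0 0 0.47; 1 0.11 0.47 0.06 0 0 0.48; 1 0.14 0.47 0.06 0 0 0.48; 1 0.1 0.1 0 0 0 0.09",
)

```text
time: 14.75
ee_pos: [0.4065, -0.1504, 0.2796]
eef_rot: [-3.122, 0.348, 0.004]
contact_force: [-0.7, 2.0, -5.4]
gripper_width: 0.0116
grasp_force: 30.1
```

Run:
```python
from h import *
for n,(x0,y0,x1,y1) in (("scene0.png",(208,238,274,300)),("side0.png",(352,184,450,252))):
    I=cv2.imread("pics/"+n); f=load(n); h=cv2.cvtColor(I,cv2.COLOR_BGR2HSV)
    m=np.zeros(I.shape[:2],np.uint8); m[y0:y1,x0:x1]=((h[...,2]<140)&(h[...,1]<45))[y0:y1,x0:x1]
    if n[:4]=="side": print("V samples",h[215:217,395:398,2].ravel(),h[190,365,2])
    m=cv2.morphologyEx(m,cv2.MORPH_OPEN,np.ones((5,5)))
    k,l,s,c=cv2.connectedComponentsWithStats(m); i=1+np.argmax(s[1:,4])
    p=np.array([onz(f,u,v,.012)[:2] for v,u in np.argwhere(l==i)],np.float32)
    rc=cv2.minAreaRect(p*1000); print(n,s[i],rc,cv2.boxPoints(rc).round()); 
    q=cv2.approxPolyDP(cv2.convexHull(np.argwhere(l==i)[:,::-1].astype(np.int32)),4,True)[:,0]; print(q.tolist())
f=grab("wrist","w7.png"); s=robot.get_state(); print(s["ee_pos"],yaw_now())
```

```text
scene0.png [ 214  244   60   50 2139] ((534.7269897460938, -261.89593505859375), (163.49624633789062, 188.237060546875), 73.14128112792969) [[ 421. -313.]
 [ 601. -367.]
 [ 649. -211.]
 [ 468. -156.]]
[[273, 250], [273, 263], [255, 293], [214, 289], [226, 244]]
V samples [143 143 144 144 144 144] 204
side0.png [385 228  49  21 546] ((457.81707763671875, -234.29669189453125), (132.32223510742188, 62.68267059326172), 45.57206726074219) [[ 389. -260.]
 [ 434. -303.]
 [ 527. -209.]
 [ 482. -165.]]
[[433, 228], [433, 233], [403, 248], [385, 235]]
[ 0.407 -0.151  0.28 ] -12.692470789298236
```

View pics/w7.png

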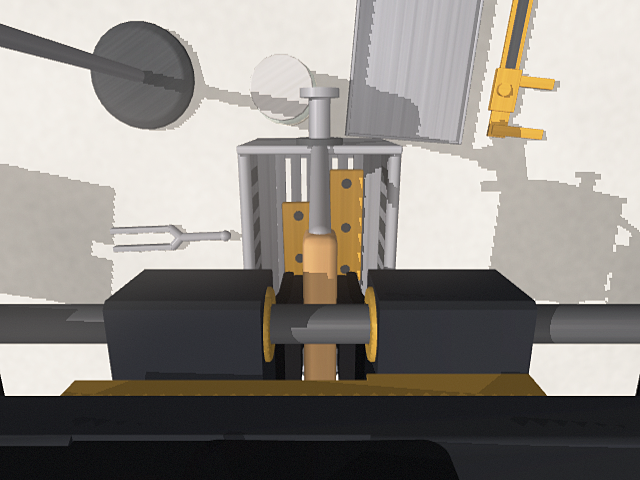

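The wrist view shows the near edge of the tray running from (347,137) to (462,143), with long sides up to (357,0) and (482,0). The cradle holds both plates. The jar sits at (282,88) and the mic base at (143,75).

Run:
```python
from h import *
f=load("w7.png")
P=[onz(f,u,v,.015)[:2] for u,v in((347,137),(462,143),(357,0),(482,0))]; print(np.array(P),"width",np.linalg.norm(P[0]-P[1]))
u1=P[2]-P[0];u2=P[3]-P[1]; print(np.degrees(np.arctan2(u1[1],u1[0])),np.degrees(np.arctan2(u2[1],u2[0])))
n=P[1]-P[0]; y=np.degrees(np.arctan2(n[0],-n[1])); print("yaw from near edge",-y,np.degrees(np.arctan2(n[1],n[0]))+90)
for a in(np.degrees(np.arctan2(n[1],n[0]))+90,-15):
    r=np.radians(a); print("centre",(P[0]+P[1])/2+.088*np.array([np.cos(r),np.sin(r)]))
print("jar",onz(f,282,85,.095),"calipers",onz(f,515,100,.014))
plan([(.46,-.25,.285,-14)],1,step=.04)
```

```text
[[ 0.46  -0.191]
 [ 0.429 -0.302]
 [ 0.578 -0.225]
 [ 0.552 -0.337]] width 0.11482760945910889
-16.141458701166073 -16.112107656558017
yaw from near edge 15.691950144253003 -15.691950144253
centre [ 0.529 -0.27 ]
centre [ 0.529 -0.269]
jar [ 0.512 -0.145  0.095] calipers [ 0.458 -0.358  0.014]
1 0.3 0.36 -0.02 0 0.01 0.05; 1 0.31 0.35 -0.02 0 0 0.06; 1 0.31 0.35 -0.02 0 0 0.05
end [ 0.46  -0.25   0.285]
```

Run:
```python
from h import *
plan([(.529,-.27,.24,-15.9),(.529,-.27,.125,-15.9)],1,step=.035)
```

```text
1 0.36 0.22 0.1 0 0.01 0.08; 1 0.37 0.22 0.1 0 0 0.08; 1 0.36 0.22 0.1 0 0 0.08; 1 0.37 0.21 0.1 0 0 0.08; 1 0.38 0.21 0.1 0 0 0.08
1 0 0 0.36 0 0 0; 1 0 0 0.36 0 0 0; 1 0 0 0.36 0 0 0; 1 0 0 0.36 0 0 0
end [ 0.529 -0.27   0.125]
```

Request:
apply_moves(
  motion="1 0.36 0.22 0.1 0 0 0.08; 1 0.37 0.22 0.1 0 0 0.08; 1 0.36 0.22 0.1 0 0 0.08; 1 0.37 0.21 0.1 0 0 0.08; 1 0.38 0.21 0.1 0 0 0.08",
)

```text
time: 15.42
ee_pos: [0.5305, -0.2671, 0.2402]
eef_rot: [-3.111, 0.427, 0.001]
contact_force: [-0.2, 0.1, -5.7]
gripper_width: 0.0115
grasp_force: 29.9
```

Request:
apply_moves(
  motion="1 0 0 0.1 0 0 0; 1 0 0 0.2 0 0 0; 1 0 0 0.2 0 0 0; 1 0 0 0 0 0 0; 1 0 0 0 0 0 0",
)

```text
time: 16.05
ee_pos: [0.5297, -0.2676, 0.2014]
eef_rot: [3.112, -0.429, 0.001]
contact_force: [-0.0, -0.3, -6.2]
gripper_width: 0.0117
grasp_force: 29.9
```

Run:
```python
from h import *
s=robot.get_state();print(s["ee_pos"],yaw_now(),s["contact_force"])
f=grab("wrist","w8.png"); T=f["T"]
# predicted far tray corners and cut across bench/tray edges ahead of the cradle
r=np.radians(-15.9);u=np.array([np.cos(r),np.sin(r)]);n=np.array([-u[1],u[0]]);c=np.array([.529,-.27])
for a,b in((88,58),(88,-58),(0,58),(0,-58)): print((a,b),np.round(proj(f,np.r_[c+u*a/1e3+n*b/1e3,.015])))
g=cv2.GaussianBlur(cv2.cvtColor(f["img"],cv2.COLOR_BGR2GRAY),(3,3),0)
for v in(60,90,120,150): 
    row=g[v].astype(int); d=np.abs(row[4:]-row[:-4]); print(v,[int(i+2) for i in np.where(d>25)[0] if d[i]==d[max(0,i-6):i+7].max()])
plan([(.529,-.27,.125,-15.9)],1,step=.02)
```

```text
[ 0.53  -0.268  0.201] -15.691690482222095 [-0.029 -0.259 -6.233]
(88, 58) [249. 104.]
(88, -58) [395. 105.]
(0, 58) [253. 213.]
(0, -58) [390. 213.]
60 [141, 520, 549, 572]
90 [131, 301, 310, 311, 315, 341, 561, 580]
120 [77, 255, 273, 314, 332, 390, 414, 586, 605]
150 [22, 239, 313, 321, 335, 402, 412, 435, 447, 460, 530, 561, 562]
1 0 0.01 0.24 0 -0.01 0.01; 1 0 0 0.24 0 0 0; 1 0 0.01 0.24 0 0 0.01; 1 0 0.01 0.24 0 0 0.01
end [ 0.529 -0.27   0.125]
```

The tray edges at row 120, columns 255 and 390, are centred on the predicted 249 to 395 span. I'll lower it gently.

Request:
apply_moves(
  motion="1 0 0.03 0.24 0 0 0; 1 0 0 0.24 0 0 0; 1 0 0 0.24 0 0 0; 1 0 0 0.2 0 0 0; 1 0 0 0.08 0 0 0",
)

```text
time: 16.73
ee_pos: [0.528, -0.2694, 0.1188]
eef_rot: [-3.111, 0.429, 0.004]
contact_force: [-0.9, -0.2, -5.5]
gripper_width: 0.0118
grasp_force: 29.9
```

Request:
apply_moves(
  motion="1 0 0 0.06 0 0 0; 1 0 0 0.04 0 0 0; 1 0 0 0.03 0 0 0; 1 0 0 0 0 0 0",
)

```text
time: 17.23
ee_pos: [0.5291, -0.2701, 0.1107]
eef_rot: [3.112, -0.429, 0.0]
contact_force: [-0.3, 0.2, -6.2]
gripper_width: 0.0116
grasp_force: 29.9
```

Request:
apply_moves(
  motion="1 0 0 0.03 0 0 0; 1 0 0 0.02 0 0 0; 1 0 0 0 0 0 0; 1 0 0 0 0 0 0",
)

```text
time: 17.73
ee_pos: [0.5304, -0.2712, 0.1083]
eef_rot: [3.11, -0.429, 0.006]
contact_force: [2.0, -4.2, 6.0]
gripper_width: 0.0117
grasp_force: 29.9
```

Contact came at the expected height, so I'll release.

Request:
apply_moves(
  motion="1 0 0 -0.01 0 0 0; 0.9 0 0 0 0 0 0; 0.75 0 0 0 0 0 0; 0.6 0 0 0 0 0 0; 0.6 0 0 0 0 0 0",
)

```text
time: 18.35
ee_pos: [0.528, -0.2692, 0.1062]
eef_rot: [-3.111, 0.429, 0.004]
contact_force: [-0.2, 0.2, 0.1]
gripper_width: 0.0315
grasp_force: 0.0
```

Run:
```python
from h import *
s=robot.get_state();print(s["ee_pos"],yaw_now(),s["contact_force"],s["gripper_width"],s["grasp_force"])
```

```text
[ 0.528 -0.269  0.106] -15.700968892304783 [-0.226  0.17   0.128] 0.031486413295670444 0.0
```

Released. Now I'll lift straight up, then check the placing.

Request:
apply_moves(
  motion="0.6 0 0 -0.2 0 0 0; 0.6 0 0 -0.5 0 0 0; 0.6 0 0 -0.7 0 0 0; 0.6 0 0 -0.5 0 0 0; 0.6 0 0 0 0 0 0",
)

```text
time: 18.98
ee_pos: [0.5311, -0.2714, 0.2656]
eef_rot: [3.108, -0.428, 0.013]
contact_force: [-0.2, 0.4, -0.2]
gripper_width: 0.0346
grasp_force: 0.0
```

Run:
```python
from h import *
s=robot.get_state();print(s["ee_pos"],yaw_now(),s["contact_force"])
w=lambda h:((abs(h[...,0].astype(int)-14)<7)&(h[...,1]>80)&(h[...,2]>90)).astype(np.uint8)
r=np.radians(-15.9);u=np.array([np.cos(r),np.sin(r),0]); c=np.array([.529,-.270,0])
for n in("wrist","side","scene"):
    f=grab(n,n+"9.png"); m=w(cv2.cvtColor(f["img"],cv2.COLOR_BGR2HSV)); hp=c+[0,0,.133]; pu,pv=proj(f,hp)
    print(n,"expected handle",round(pu),round(pv),[np.round(proj(f,hp+k*u*.033)) for k in(-1,1)])
    B=90 if n=="wrist" else 30
    mm=np.zeros_like(m); y0,x0=max(0,int(pv)-B),max(0,int(pu)-B); mm[y0:int(pv)+B,x0:int(pu)+B]=m[y0:int(pv)+B,x0:int(pu)+B]
    k,l,st,ce=cv2.connectedComponentsWithStats(mm)
    for i in 1+np.argsort(-st[1:,4])[:4]:
        if st[i,4]>12: print("  ",st[i],ce[i].round(1),"at handle z",onz(f,*ce[i],.131),"at plate z",onz(f,*ce[i],.018))
```

```text
[ 0.531 -0.271  0.266] -15.696757064345116 [-0.177  0.399 -0.153]
wrist expected handle 317 232 [array([317., 276.]), array([317., 187.])]
   [ 294  161   51  107 3722] [319.5 212.3] at handle z [ 0.542 -0.276  0.131] at plate z [ 0.522 -0.27   0.018]
   [396 180  11  99 633] [402.4 242.2] at handle z [ 0.504 -0.328  0.131] at plate z [ 0.47  -0.343  0.018]
side expected handle 402 185 [array([411., 192.]), array([394., 178.])]
   [384 162  31  11 230] [398.9 167. ] at handle z [ 0.575 -0.324  0.131] at plate z [ 0.638 -0.445  0.018]
   [392 176  40  38 214] [409.4 192.5] at handle z [ 0.5   -0.26   0.131] at plate z [ 0.554 -0.372  0.018]
   [389 202  17  12  92] [396.3 208.3] at handle z [ 0.494 -0.192  0.131] at plate z [ 0.547 -0.296  0.018]
scene expected handle 237 241 [array([240., 232.]), array([235., 249.])]
   [207 246  14  24 183] [213.3 255.5] at handle z [ 0.571 -0.343  0.131] at plate z [ 0.47  -0.354  0.018]
   [232 235   9  18  92] [236.4 243.6] at handle z [ 0.538 -0.274  0.131] at plate z [ 0.435 -0.279  0.018]
   [242 254   8  16  74] [245.7 261.7] at handle z [ 0.611 -0.254  0.131] at plate z [ 0.515 -0.258  0.018]
   [236 259   6  11  44] [238.2 263.4] at handle z [ 0.614 -0.275  0.131] at plate z [ 0.517 -0.281  0.018]
```

In all three views the handle sits where it should. Both plates lie inside, and the cradle came down at floor height. I'll hand it in.

```bash
python3 -c "
from plant import robot
print(robot.sign_off())"
```

```text
the job is handed in; nothing more can be done
None
```

The keeper is swung to about 1.4 rad, and the cradle stands lengthways in the drying tray with both plates in it, let go; the job was handed in at about 19 s and its verdict was not shown.

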